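# Check the pressure of a castor's tyre with a stick gauge

## Task

Check the tyre of the upturned castor: take the stick tyre gauge out of the steel tray, push its mouth straight onto the castor's valve stem and keep it pressed home, firmly but without forcing the valve (never beyond about 13 N), until the indicator rod has come out and stopped for a moment. Then draw it off and lay it back in the tray with the rod still standing out at its reading; nothing may touch the rod's end, and leave the other tools where they are.

Things in the scene. Friction and masses are not known exactly. Their poses are not given: they have to be found in the camera images.
- castor: Upturned pneumatic castor of bright steel, fixed: mounting plate 110 x 140 x 6 mm (x by y) flat on the bench, two fork legs, black tyre 200 mm across, 50 mm wide; 235 mm high. Origin: centre of the plate's underside. Its x axis runs along the axle (135 mm up) and points away from the robot; the valve is on the -x side. Fork's outer face at x = -38 mm; axle nut ends at x = -51 mm.
- valve_foot (a point): Foot of the valve stem, on its axis, 12 mm from the wheel's middle plane. The stem is parallel to the axle, 40 mm from it, and points to -x: a black rubber sleeve 12 mm thick for the first 15 mm, then brass 8 mm in diameter. How far it stands out differs: its end face is 30 to 46 mm ahead of the foot. Axes as the castor's, turned about x with the wheel. Over 16 N from the gauge in all damages it.
- castor_wheel (a joint): Turn of the wheel about the castor's x axis, rad; 0 = valve straight above the axle, positive = toward -y of the castor's frame. The wheel is stiff and stays where it is.
- gauge: Stick tyre gauge, 150 mm long without its rod, about 90 g, lying in the tray, mouth away from the robot: flat-sided metal barrel 18 mm wide, 20 mm high with black side panels, dark tail, round steel head 20 mm in diameter and 20 mm long. Origin: middle of its length, on its underside, 10 mm below its axis; +x runs along it to the mouth, z up. Grasp the barrel across y near the middle.
- gauge_mouth (a point): Centre of the gauge's mouth, on its axis, 75 mm ahead of the origin. The socket is 10 mm in diameter and 10 mm deep, its mouth flared to 16 mm over the first 3.5 mm. Frame as the gauge's. Held off-centre or askew it wedges on the stem: ease it sideways by the force felt.
- gauge_tail (a point): Centre of the gauge's tail end, on its axis, 75 mm behind the origin.
- gauge_seal: Rubber washer in the bottom of the socket; its face, 65 mm ahead of the gauge's origin, must bear on the stem's end: then the mouth is 10 mm past it. Over the last 6 mm a sprung plunger presses on the valve's core pin (force rises to 2 to 5 N, by the tyre's pressure); at the washer it rises steeply. Tight with 3 N on the washer besides the pin, so press with 9 to 12 N. Origin as the gauge's.
- gauge_rod (a joint): How far the white graduated indicator rod (5.5 mm square) stands out of the gauge's tail, m: 0 = home (start), 0.045 at most. The tyre's pressure drives it out to some 0.013 to 0.035 when the gauge is pressed home; friction keeps it there when the gauge is taken off.
- rod_tip: The white end block of the indicator rod, 7.5 mm square and 4 mm long, behind the gauge's tail. Origin as the gauge's, moving with the rod. Not to be touched.
- tray: Shallow steel parts tray 230 x 120 mm (x by y), 14 mm high, fixed; walls and floor 2 mm. Origin: centre of its underside. A black dust cap 11 mm in diameter and 14 mm high stands in its corner at +x, +y.
- block_plane: Block plane, 160 mm long, loose; to be left alone. Origin: centre of its underside.
- sanding_block: Sanding block, 63 x 110 x 32 mm, loose; to be left alone. Origin: centre of its underside.
Mind the look-alikes: they are no part of the job. Of the things that look like the gauge, take the one that is farthest to the robot's right at the start.

How it is judged (in metres and radians):
On the way:
1. the gauge is pressed home on the valve: the stem bears on the seal with more than 3 N and the rod has come out and stopped, for 0.4 s (contact force between gauge_seal and castor above 3 N and value of joint gauge_rod above 0.01 m and velocity of joint gauge_rod below 0.01 m/s), for 0.4 s.
At the end, for the whole second after the job is handed in: The gauge lies flat and still on the floor of the tray, mouth and tail both inside its walls (their axis under 18 mm above the bench), and the indicator rod still stands out at its reading (more than 10 mm) (x of gauge_mouth in the frame of tray between -0.115 and 0.115 m and y of gauge_mouth in the frame of tray between -0.06 and 0.06 m and x of gauge_tail in the frame of tray between -0.115 and 0.115 m and y of gauge_tail in the frame of tray between -0.06 and 0.06 m and height (world z) of each of gauge_mouth, gauge_tail below 0.018 m and value of joint gauge_rod above 0.01 m and linear speed of gauge below 0.02 m/s); the robot touches nothing.
It fails at once if more than 16 N between the gauge and the castor (contact force between gauge and castor above 16 N).
It fails at once if the rod's end is touched (more than 0.5 N) (contact force between rod_tip and anything else above 0.5 N).
It fails at once if another tool is moved by more than 30 mm (distance of any of block_plane, sanding_block from where it was at the start of the episode above 0.03 m).
It also fails if it takes over 67 s, if anything falls off the work surface, if the arm or the gripper's body presses on something with over 40 N, if the wrist force passes 120 N, or if a joint passes its speed limit or range.

## Robot

A 6-joint arm with a two-finger parallel gripper is mounted at the origin on a cart in front of the work surface, level with it; the furniture and walls round the work are solid. World frame = base frame: x ahead of the robot, y to its left, z up, the work surface at z = 0. Lengths are in mm, angles in degrees, forces in N, time in s.
With the tool pointing down it reaches from about 300 to 875 mm from the base axis. Payload 6.4 kg.
Tool frame: the origin (TCP) lies on the centre line of the jaws, within the pads' length; the fingertips stand 19 mm ahead of it and the grasp point (between the pads) is the TCP; z points along the fingers, y is the line along which they close (so a half turn about z gives the same grasp; the last joint's range is limited). The gripper opens to 88 mm and grips with 3 to 60 N. Pads are 18 mm wide; open, the fingers measure 123 mm over their backs; the gripper's body (75 mm by 187 mm) begins 45 mm behind the grasp point.
Start: joints at [54.643, 10.359, 92.074, -0, 77.567, -11.82], TCP at [229.613, 527.181, 257.714] pointing down, gripper open.
Joint ranges: [-171.53, 171.53], [-51.25, 118.39], [17.06, 147.69], [-65.23, 245.23], [0, 150.52], [-178.68, 178.68]. Speed limits (degrees/s): [147.25, 147.25, 172.46, 180, 180, 180].

## Interface

Orientations are given as a 3x3 rotation matrix whose columns are the frame's x, y, z axes.
In Python, from workcell import * gives the robot as it stands.
- The arm moves only by the shell command python3 -m jog 'ROWS' [OPENING] [FORCE]. ROWS is JSON, a list of rows, each a list of 2 entries, a list of its own where there are three numbers: the shift along the tool's x, y, z in m, then the turn about the tool's z in degrees. A call has 1 to 20 rows; each row shifts and turns the commanded pose from where the row before left it, along the tool's axes as they then stand; what a row does not reach is not made up. A row lasts 1/12 s, in which the tool goes at most 41.7 mm and 7.16 degrees, less where a joint would pass 70% of its speed; a pose out of reach is approached as far as the arm can. A call with a gripper value outside its range is refused whole. OPENING is the finger opening in m, from 0 to 0.0881, set as the call begins (- or left out, the last holds). The fingers move at their own pace and stop on an object; FORCE is the grip in N (left out, the last holds). Time passes only in rows, so rows that do not move let the fingers close. It gives the time, the measured TCP pose, the force, the opening and the grip force at its end, in the units of the state.
- get_state(): the state, without advancing time (a new reading comes with each control period).
- read_camera(name): name is "side" or "top"; returns a dict with "image" (480x640x3 uint8, red, green, blue), "intrinsics" (3x3 intrinsics, pixels), "pose" (4x4, takes a point from camera to world coordinates). Camera axes: x right, y down, z forward; pixel columns grow to the right and rows downward; lengths in mm; the calibration is good to about 2 mm. A picture is of the moment at which its call begins. There is no depth.
- finish_job(): hands the job in; it is judged then, once.
The state is a dict: "t": time; "joints": joint angles; "qvel": joint speeds; "joint_torque": joint torques, N m; "tcp_pos": TCP position; "eef_rot": TCP orientation; "ft_force": force on the tool from outside, world axes, zero at the start; "ft_torque": the same for the moment, N m; "finger_gap": finger opening in mm; "gripper_force": force on a finger pad.
Only numpy, scipy, OpenCV 4.12 (cv2) and the standard library are available. Lean on these libraries where they do the work, as an engineer would, in place of code of your own. Each camera call takes 0.05 s, during which the arm holds its last target. There are 200 camera calls.

## Working session

There is one attempt and no reset: what is moved stays moved. The work goes in short steps, Python scripts to look and compute and a shell command to move; the robot and the scene stay as the last step left them, time stands still between calls to the robot, and variables do not carry over. Pictures are saved under pics/ and viewed, at most 10 in all, crops included, and the job is handed in when it is done.

```bash
mkdir -p pics; python3 - <<'E'
from workcell import *
import cv2,numpy as np
s=get_state()
for k in s: print(k,np.round(s[k],3).tolist())
for n in("side","top"):
    c=read_camera(n); cv2.imwrite(f"pics/{n}0.png",c["image"][:,:,::-1]); print(n,np.round(c["intrinsics"],1).tolist(),np.round(c["pose"],4).tolist())
E
ls
```

```text
t 0.0
joints [54.643, 10.4, 92.131, -0.004, 77.567, -11.821]
qvel [-0.063, 0.031, 0.064, -0.026, -0.05, -0.109]
joint_torque [-0.001, -43.385, -34.186, 0.07, 0.038, -0.0]
tcp_pos [229.323, 526.744, 256.833]
eef_rot [[-0.917, 0.399, -0.001], [0.399, 0.917, -0.001], [0.0, -0.002, -1.0]]
ft_force [-0.092, 0.291, -0.748]
ft_torque [0.013, 0.026, -0.017]
gripper_force 0.0
finger_gap 87.825
side [[594.3, 0.0, 326.7], [0.0, 594.3, 243.0], [0.0, 0.0, 1.0]] [[0.9789, -0.1453, 0.1434, 361.816], [-0.2037, -0.6483, 0.7336, -932.8395], [-0.0137, -0.7474, -0.6643, 1009.4252], [0.0, 0.0, 0.0, 1.0]]
top [[603.3, 0.0, 316.4], [0.0, 603.3, 242.2], [0.0, 0.0, 1.0]] [[0.0159, -0.9835, 0.1803, 331.0345], [-0.9994, -0.0212, -0.0277, 60.2665], [0.0311, -0.1797, -0.9832, 1403.1981], [0.0, 0.0, 0.0, 1.0]]
pics
```

View pics/side0.png

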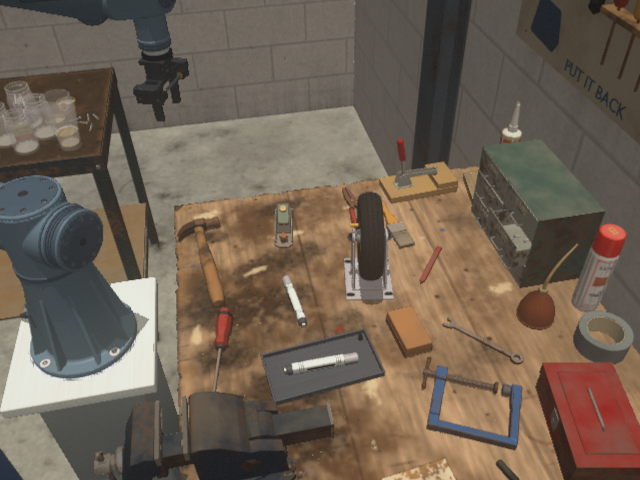

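View pics/top0.png

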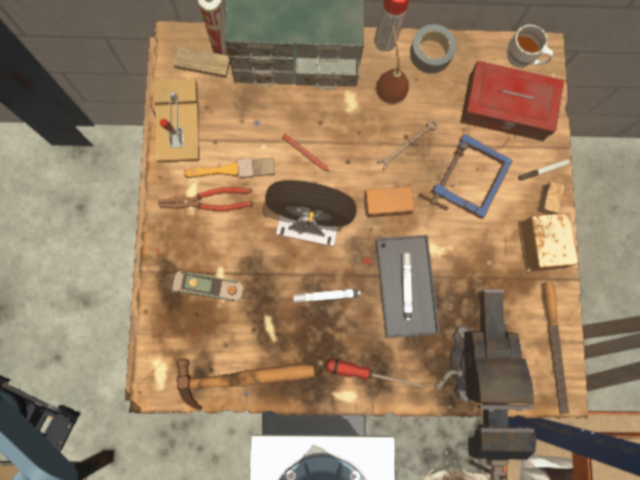

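Gauge candidates in the top view are the one in the tray at (407,287), the one on the bench at (327,296), and a thin pen-like tool at (545,168). The tray one fits: it is a full-size gauge, lies in the steel tray, and is right of the bench one. I'll enlarge it together with the valve to confirm.

```bash
python3 - <<'E'
import cv2,numpy as np
t=cv2.imread("pics/top0.png");s=cv2.imread("pics/side0.png")
def c(im,x,y,w,h): return cv2.resize(im[y:y+h,x:x+w],(400,300),interpolation=cv2.INTER_CUBIC)
cv2.imwrite("pics/crops.png",np.vstack([np.hstack([c(t,340,232,144,108),c(s,260,325,128,96)]),np.hstack([c(t,260,172,100,75),c(s,330,185,160,120)])]))
E
```

```text
(no output)
```

View pics/crops.png

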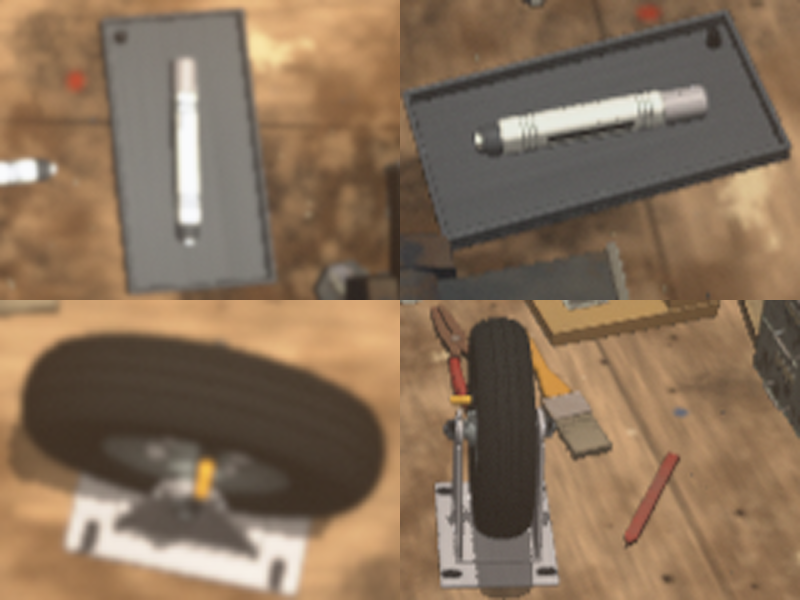

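The crops confirm the gauge in the tray: round steel head at the far end, dark tail towards the robot. The brass valve is at top ≈(311,217), side ≈(354,225), a bit above the axle. Next I'll measure.

```bash
cat > h.py <<'E'
from workcell import *
import cv2,numpy as np
def ray(c,p):
    K,T=np.array(c["intrinsics"]),np.array(c["pose"]); d=T[:3,:3]@np.linalg.solve(K,[p[0],p[1],1.]); return T[:3,3],d/np.linalg.norm(d)
def plane(c,p,z):
    o,d=ray(c,p); return o+d*(z-o[2])/d[2]
def tri(c1,p1,c2,p2):
    o1,d1=ray(c1,p1);o2,d2=ray(c2,p2)
    a=np.linalg.lstsq(np.c_[d1,-d2],o2-o1,rcond=None)[0]; A,B=o1+a[0]*d1,o2+a[1]*d2
    return (A+B)/2,np.linalg.norm(A-B)
def cont(c,lo,hi,box):
    x,y,w,h=box; m=cv2.inRange(cv2.cvtColor(c["image"],cv2.COLOR_RGB2HSV)[y:y+h,x:x+w],lo,hi)
    k=cv2.findContours(m,cv2.RETR_EXTERNAL,cv2.CHAIN_APPROX_NONE)[0]
    return max(k,key=cv2.contourArea)[:,0]+[x,y]
E
python3 - <<'E'
from h import *
t,s=read_camera("top"),read_camera("side"); np.set_printoptions(precision=1,suppress=True)
def ends(k):
    (v,u,x0,y0)=cv2.fitLine(k,cv2.DIST_L2,0,.01,.01).ravel(); d=np.array([v,u]);q=(k-[x0,y0])@d
    return [np.array([x0,y0])+d*(q.min()-.3),np.array([x0,y0])+d*(q.max()+.3)]
kt=cont(t,(0,0,135),(180,70,255),(385,245,40,82)); ks=cont(s,(0,0,135),(180,70,255),(275,345,95,40))
et=sorted(ends(kt),key=lambda p:p[1]); es=sorted(ends(ks),key=lambda p:-p[0])
print("gauge px",et,es)
for a,b in zip(et,es): print("head/barrel rear",*tri(t,a,s,b), plane(t,a,20)[:2],plane(s,b,14)[:2])
bt=cont(t,(12,150,120),(32,255,255),(300,205,22,25)); bs=cont(s,(12,150,100),(32,255,255),(345,218,15,14))
print("brass",bt.min(0),bt.max(0),bs.min(0),bs.max(0))
eb=sorted(ends(bt),key=lambda p:p[1]); sb=sorted(ends(bs),key=lambda p:-p[0])
print(eb,sb)
for a,b in zip(eb,sb): print("valve base/tip",*tri(t,a,s,b))
f=lambda x,y:(260+x/4,172+(y-300)/4)
for p in [(65,550),(297,592),(310,517)]: print("plate top",plane(t,f(*p),6))
g=lambda x,y:(330+(x-400)/2.5,185+(y-300)/2.5)
for p in [(437,483),(440,585),(558,585),(549,484)]: print("plate side",plane(s,g(*p),6))
f=lambda x,y:(340+x/2.778,232+y/2.778)
for p in [(103,20),(243,12),(273,280),(128,292)]: print("tray",plane(t,f(*p),14))
E
```

```text
gauge px [array([407.1, 250.6]), array([408.7, 313.4])] [array([357.5, 355. ]), array([291.1, 366.4])]
head/barrel rear [ 568.6 -191.9   15.9] 2.612199939413368 [ 569.2 -191.2] [ 567.7 -190.6]
head/barrel rear [ 425.6 -193.4   18.9] 4.364822511714808 [ 423.4 -193.2] [ 428.1 -189.6]
brass [309 212] [312 220] [350 223] [357 226]
[array([311.5, 211.6]), array([309.6, 220.4])] [array([357.4, 224.6]), array([349.7, 224. ])]
valve base/tip [621.2  36.9 172.1] 1.0073056063197985
valve base/tip [603.3  40.4 173.6] 1.7995340812078173
plate top [603.6 115.7   6. ]
plate top [581.4 -21.4   6. ]
plate top [626.7 -28.6   6. ]
plate side [610.5 110.3   6. ]
plate side [582.2 -23.9   6. ]
plate side [687.8 -47.3   6. ]
plate side [717.8  84.8   6. ]
tray [ 596.  -121.6   14. ]
tray [ 605.5 -240.9   14. ]
tray [ 380.6 -261.9   14. ]
tray [ 368.8 -141.7   14. ]
```

Measurements:
- **Gauge:** centre ≈(488,-192), yaw ≈0.6°.
- **Valve tip:** ≈(603,40,174), about 39 mm above the axle, which fits the 40 mm given.
- **Castor:** yaw ≈-11°.

I'll turn the tool and travel over.

```bash
python3 -m jog '[[[0,0,0],-6],[[0,0,0],-6],[[0,0,0],-6],[[0,0,0],-6],[[-0.0114,-0.0328,0.004],0],[[-0.0114,-0.0328,0.004],0],[[-0.0114,-0.0328,0.004],0],[[-0.0114,-0.0328,0.004],0],[[-0.0114,-0.0328,0.004],0],[[-0.0114,-0.0328,0.004],0],[[-0.0114,-0.0328,0.004],0],[[-0.0114,-0.0328,0.004],0],[[-0.0114,-0.0328,0.004],0],[[-0.0114,-0.0328,0.004],0],[[-0.0114,-0.0328,0.004],0],[[-0.0114,-0.0328,0.004],0],[[-0.0114,-0.0328,0.004],0],[[-0.0114,-0.0328,0.004],0],[[-0.0114,-0.0328,0.004],0],[[-0.0114,-0.0328,0.004],0]]' 0.044 50
python3 -m jog '[[[-0.0114,-0.0328,0.004],0],[[-0.0114,-0.0328,0.004],0],[[-0.0114,-0.0328,0.004],0],[[-0.0114,-0.0328,0.004],0],[[-0.0114,-0.0328,0.004],0],[[-0.0114,-0.0328,0.004],0],[[0,0,0],0],[[0,0,0],0]]'
```

```text
t: 1.87
tcp_pos: [416.5, 2.1, 193.7]
eef_rot: [[-1.0, -0.008, 0.001], [-0.008, 1.0, -0.0], [-0.001, -0.0, -1.0]]
ft_force: [0.7, -0.4, -0.0]
finger_gap: 43.9
gripper_force: 0.0
t: 2.53
tcp_pos: [486.0, -193.6, 169.0]
eef_rot: [[-1.0, -0.005, -0.001], [-0.005, 1.0, 0.001], [0.001, 0.001, -1.0]]
ft_force: [-0.3, 0.5, -0.1]
finger_gap: 44.0
gripper_force: 0.0
```

```bash
python3 -m jog '[[[-0.002,0.0016,0.02],-0.3],[[0,0,0.02],0],[[0,0,0.02],0],[[0,0,0.02],0],[[0,0,0.02],0],[[0,0,0.015],0],[[0,0,0.01],0],[[0,0,0],0],[[0,0,0],0]]'; python3 - <<'E'
from h import *
a=[]
for n,b in(("side",(270,300,120,90)),("top",(360,220,100,75))):
    x,y,w,h=b; a.append(cv2.resize(read_camera(n)["image"][y:y+h,x:x+w,::-1],(400,300),interpolation=cv2.INTER_CUBIC))
cv2.imwrite("pics/g1.png",np.hstack(a))
E
```

```text
t: 3.28
tcp_pos: [488.0, -189.9, 44.8]
eef_rot: [[-1.0, -0.014, -0.001], [-0.014, 1.0, 0.001], [0.001, 0.001, -1.0]]
ft_force: [-0.2, -0.4, -0.4]
finger_gap: 44.2
gripper_force: 0.0
```

View pics/g1.png

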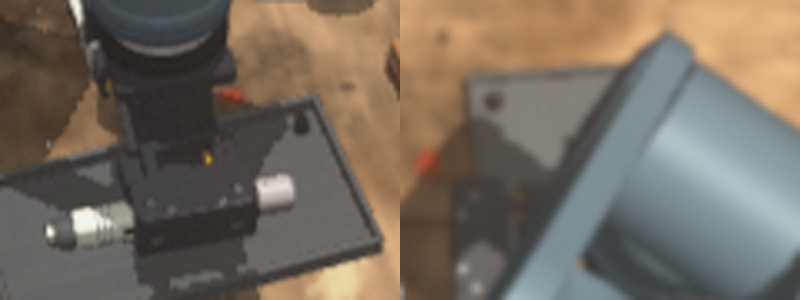

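The side view shows the jaws straddling the middle of the barrel, with the head and tail clear on both sides. I'll go down and close.

```bash
python3 -m jog '[[[0,-0.002,0.007],0.4],[[0,0,0.007],0],[[0,0,0.0065],0],[[0,0,0],0],[[0,0,0],0]]'; python3 -m jog '[[[0,0,0],0],[[0,0,0],0],[[0,0,0],0],[[0,0,0],0],[[0,0,0],0],[[0,0,0],0],[[0,0,0],0],[[0,0,0],0]]' 0.005 50
```

```text
t: 3.8
tcp_pos: [487.7, -192.5, 23.5]
eef_rot: [[-1.0, -0.006, -0.001], [-0.006, 1.0, 0.001], [0.001, 0.001, -1.0]]
ft_force: [-0.3, 0.5, 0.5]
finger_gap: 44.1
gripper_force: 0.0
t: 4.47
tcp_pos: [488.4, -192.7, 24.4]
eef_rot: [[-1.0, -0.006, 0.0], [-0.006, 1.0, -0.0], [-0.0, -0.0, -1.0]]
ft_force: [0.1, 1.6, 2.4]
finger_gap: 17.6
gripper_force: 50.0
```

Gripped at 17.6 mm, which matches the 18 mm barrel. I'll lift, carry it in front of the valve, and turn to the castor's yaw.

```bash
python3 -m jog '[[[0,0,-0.01],0],[[0,0,-0.02],0],[[0,0,-0.02],0],[[0,0,-0.02],0],[[0,0.02,-0.008],0],[[0,0.0214,-0.0072],0],[[0,0.0214,-0.0072],0],[[0,0.0214,-0.0072],0],[[0,0.0214,-0.0072],0],[[0,0.0214,-0.0072],0],[[0,0.0214,-0.0072],0],[[0,0.0214,-0.0072],0],[[0,0.0214,-0.0072],0],[[0,0.0214,-0.0072],0],[[0,0.0214,-0.0072],0],[[-0.002,0.0214,-0.012],0],[[0,0,0],5.65],[[0,0,0],5.65],[[0,0,0],0],[[0,0,0],0]]'; python3 - <<'E'
from h import *
a=[]
for n,b in(("side",(270,190,140,105)),("top",(260,190,100,75))):
    x,y,w,h=b; im=read_camera(n)["image"][:,:,::-1]; cv2.imwrite(f"pics/full_{n}1.png",im); a.append(cv2.resize(im[y:y+h,x:x+w],(400,300),interpolation=cv2.INTER_CUBIC))
cv2.imwrite("pics/v1.png",np.hstack(a))
E
```

```text
t: 6.13
tcp_pos: [488.4, 62.7, 186.5]
eef_rot: [[-0.982, 0.187, 0.0], [0.187, 0.982, -0.0], [-0.0, -0.0, -1.0]]
ft_force: [0.3, 1.1, -2.3]
finger_gap: 17.7
gripper_force: 50.0
```

View pics/v1.png

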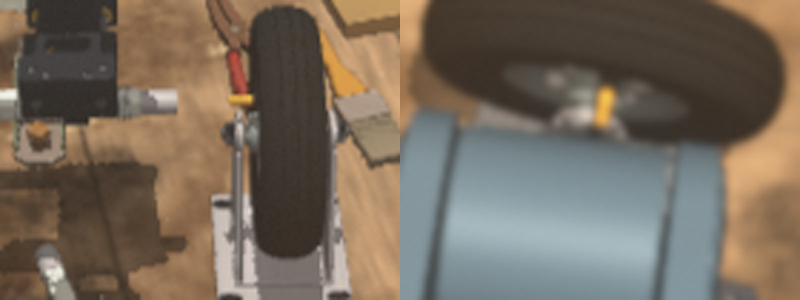

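The side view shows the gauge head (≈(332,225)) in line with the brass stem (≈(354,225)); the top view is blocked by the arm. I'll check the side camera's bias against the known gauge pose.

```bash
python3 - <<'E'
from h import *
np.set_printoptions(precision=2,suppress=True)
s,t=read_camera("side"),read_camera("top"); st=get_state(); R=np.array(st["eef_rot"]);p=np.array(st["tcp_pos"]); print(p)
ax=-R[:,0]; 
K,T=np.array(s["intrinsics"]),np.array(s["pose"])
def proj(c,X):
    K,T=np.array(c["intrinsics"]),np.array(c["pose"]);q=K@(T[:3,:3].T@(X-T[:3,3])); return q[:2]/q[2]
org=p-[0,0,12.4]
print("pred mouth",proj(s,org+75*ax),"pred head back",proj(s,org+55*ax))
k=cont(s,(0,0,110),(180,60,255),(311,215,25,25)); print(k.min(0),k.max(0))
f=s["image"].astype(float)
hsv=cv2.cvtColor(s["image"],cv2.COLOR_RGB2HSV)
def rows(x0,x1,y0,y1,fn):
    for x in range(x0,x1):
        ys=[y for y in range(y0,y1) if fn(hsv[y,x])]; print(x,ys[0] if ys else None,ys[-1] if ys else None,end=' | ')
    print()
rows(314,336,214,238,lambda v:v[2]>100 and v[1]<60)
rows(347,360,216,234,lambda v:v[1]>170 and v[2]>90 and 14<v[0]<32)
tip=np.array([603.3,40.4,173.6])
a=np.array([.982,-.189,0])
for d in(0,10): print("valve pred",proj(s,tip+d*a),proj(t,tip+d*a))
print("px per mm y,z", proj(s,tip+[0,1,0])-proj(s,tip),proj(s,tip+[0,0,1])-proj(s,tip))
E
```

```text
[488.52  62.36 186.13]
pred mouth [330.24 224.52] pred head back [321.13 224.7 ]
[312 221] [331 230]
314 221 230 | 315 221 229 | 316 221 230 | 317 221 230 | 318 221 230 | 319 221 229 | 320 222 228 | 321 222 227 | 322 221 228 | 323 221 228 | 324 221 228 | 325 221 229 | 326 221 229 | 327 221 229 | 328 221 229 | 329 221 229 | 330 221 229 | 331 222 228 | 332 None None | 333 None None | 334 None None | 335 None None | 
347 None None | 348 None None | 349 None None | 350 None None | 351 224 224 | 352 None None | 353 224 224 | 354 224 224 | 355 None None | 356 None None | 357 None None | 358 None None | 359 None None | 
valve pred [349.32 224.14] [309.64 219.98]
valve pred [353.87 224.05] [310.62 215.41]
px per mm y,z [-0.11 -0.28] [ 0.01 -0.35]
```

Bias is about 0.5 px (≈1 mm), so the valve axis sits near z=175, as expected for a valve straight up. I'll raise 1.3 mm and approach.

```bash
python3 -m jog '[[[-0.008,0,-0.0013],0],[[-0.008,0,0],0],[[-0.008,0,0],0],[[-0.006,0,0],0],[[0,0,0],0],[[0,0,0],0],[[0,0,0],0]]';  python3 -m jog '[[[-0.001,0,0],0],[[-0.001,0,0],0],[[-0.001,0,0],0],[[0,0,0],0],[[0,0,0],0]]'; python3 - <<'E'
from h import *
a=[]
im=read_camera("side")["image"][:,:,::-1]
cv2.imwrite("pics/v2.png",cv2.resize(im[200:250,310:376],(792,600),interpolation=cv2.INTER_CUBIC))
E
```

```text
t: 6.92
tcp_pos: [517.9, 57.0, 187.2]
eef_rot: [[-0.982, 0.19, -0.001], [0.19, 0.982, 0.0], [0.001, -0.0, -1.0]]
ft_force: [-1.2, -0.4, -1.4]
finger_gap: 17.5
gripper_force: 50.0
t: 7.33
tcp_pos: [521.0, 56.4, 187.6]
eef_rot: [[-0.982, 0.19, 0.0], [0.19, 0.982, -0.0], [-0.0, -0.0, -1.0]]
ft_force: [0.6, -0.5, -0.7]
finger_gap: 17.6
gripper_force: 50.0
```

View pics/v2.png

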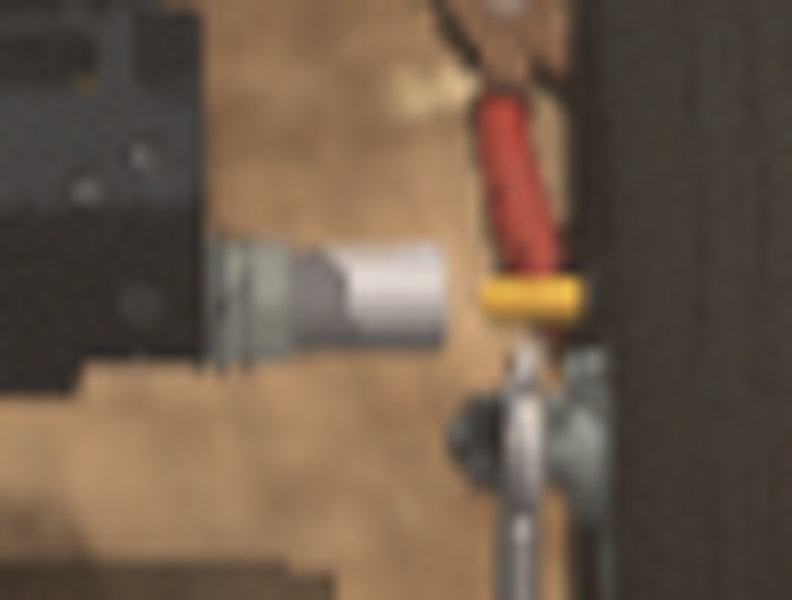

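The side crop shows the mouth at (443,295) and the stem end at (481,299), so the gap is about 7 mm and the gauge is about 0.7 mm high. I'll lower slightly and advance in small steps.

```bash
python3 -m jog '[[[-0.002,0,0.0007],0],[[-0.002,0,0],0],[[-0.001,0,0],0],[[0,0,0],0],[[0,0,0],0]]';  python3 -m jog '[[[-0.001,0,0],0],[[-0.001,0,0],0],[[0,0,0],0],[[0,0,0],0]]';python3 -m jog '[[[-0.001,0,0],0],[[-0.001,0,0],0],[[0,0,0],0],[[0,0,0],0]]'
```

```text
t: 7.8
tcp_pos: [526.0, 55.4, 186.8]
eef_rot: [[-0.982, 0.19, -0.0], [0.19, 0.982, -0.0], [0.0, -0.0, -1.0]]
ft_force: [-0.1, -1.0, -1.1]
finger_gap: 17.8
gripper_force: 50.0
t: 8.13
tcp_pos: [527.9, 55.1, 186.8]
eef_rot: [[-0.982, 0.19, 0.0], [0.19, 0.982, 0.0], [-0.0, 0.0, -1.0]]
ft_force: [0.2, 0.2, -0.6]
finger_gap: 17.8
gripper_force: 50.0
t: 8.47
tcp_pos: [529.9, 54.7, 186.8]
eef_rot: [[-0.982, 0.19, 0.0], [0.19, 0.982, -0.0], [-0.0, -0.0, -1.0]]
ft_force: [0.4, -0.0, -0.8]
finger_gap: 17.8
gripper_force: 50.0
```

```bash
python3 -m jog '[[[-0.001,0,0],0],[[0,0,0],0],[[0,0,0],0]]';python3 -m jog '[[[-0.001,0,0],0],[[0,0,0],0],[[0,0,0],0]]';python3 -m jog '[[[-0.001,0,0],0],[[0,0,0],0],[[0,0,0],0]]'
```

```text
t: 8.72
tcp_pos: [530.9, 54.5, 186.8]
eef_rot: [[-0.982, 0.19, 0.0], [0.19, 0.982, -0.0], [-0.0, 0.0, -1.0]]
ft_force: [-0.1, 0.5, -1.6]
finger_gap: 17.8
gripper_force: 50.0
t: 8.97
tcp_pos: [531.8, 54.3, 186.8]
eef_rot: [[-0.982, 0.19, -0.0], [0.19, 0.982, 0.0], [0.0, -0.0, -1.0]]
ft_force: [-0.9, 0.2, -2.6]
finger_gap: 17.4
gripper_force: 50.0
t: 9.22
tcp_pos: [532.7, 54.1, 186.7]
eef_rot: [[-0.982, 0.19, -0.0], [0.19, 0.982, 0.0], [0.0, -0.0, -1.0]]
ft_force: [-2.0, 0.7, -0.7]
finger_gap: 17.7
gripper_force: 50.0
```

```bash
python3 -m jog '[[[0,0,0],0]]' | grep ft_f;python3 -m jog '[[[0,0,0],0]]' | grep ft_f; python3 -m jog '[[[-0.0007,0,0],0],[[0,0,0],0]]'|egrep 'tcp|ft';python3 -m jog '[[[0,0,0],0]]'| grep ft_f;python3 -m jog '[[[-0.0007,0,0],0],[[0,0,0],0]]'|egrep 'tcp|ft';python3 -m jog '[[[0,0,0],0]]'|grep ft_f
```

```text
ft_force: [-1.4, 1.0, -1.5]
ft_force: [-1.4, -0.3, -1.1]
tcp_pos: [533.4, 54.0, 186.7]
ft_force: [-1.9, 0.5, -1.3]
ft_force: [-2.2, 0.6, -0.7]
tcp_pos: [534.1, 53.9, 186.7]
ft_force: [-2.0, 0.1, -0.6]
ft_force: [-2.4, 0.9, -1.2]
```

A gentle axial rise with no side load, so the plunger is engaging. I'll continue.

```bash
for i in 1; do python3 -m jog '[[[-0.0007,0,0],0],[[0,0,0],0]]'|egrep 'tcp|ft';python3 -m jog '[[[0,0,0],0]]'| grep ft_f;python3 -m jog '[[[-0.0007,0,0],0],[[0,0,0],0]]'|egrep 'tcp|ft';python3 -m jog '[[[0,0,0],0]]'|grep ft_f; python3 -m jog '[[[-0.0005,0,0],0],[[0,0,0],0]]'|egrep 'tcp|ft';python3 -m jog '[[[0,0,0],0]]'|grep ft_f;  done
```

```text
tcp_pos: [534.8, 53.8, 186.7]
ft_force: [-2.9, 1.5, -1.6]
ft_force: [-3.3, 0.8, -0.8]
tcp_pos: [535.5, 53.6, 186.7]
ft_force: [-3.5, -0.0, -1.0]
ft_force: [-3.0, 1.2, -1.2]
tcp_pos: [536.0, 53.5, 186.7]
ft_force: [-3.6, 1.0, -0.8]
ft_force: [-3.6, 0.6, -1.0]
```

```bash
python3 -m jog '[[[-0.0005,0,0],0],[[0,0,0],0],[[0,0,0],0]]'|egrep 'tcp|ft';python3 -m jog '[[[-0.0005,0,0],0],[[0,0,0],0],[[0,0,0],0]]'|egrep 'tcp|ft';python3 -m jog '[[[-0.0004,0,0],0],[[0,0,0],0],[[0,0,0],0]]'|egrep 'tcp|ft'
```

```text
tcp_pos: [536.5, 53.4, 186.8]
ft_force: [-3.8, 1.4, -1.0]
tcp_pos: [537.0, 53.3, 186.8]
ft_force: [-3.4, 0.4, -1.3]
tcp_pos: [537.2, 53.3, 186.7]
ft_force: [-4.9, 1.1, -0.8]
```

```bash
python3 -m jog '[[[-0.0004,0,0],0],[[0,0,0],0],[[0,0,0],0]]'|egrep 'tcp|ft'
```

```text
tcp_pos: [537.3, 53.3, 186.6]
ft_force: [-7.5, 1.6, 0.5]
```

The steep washer rise has started. One more small step, aiming for about 10 N.

```bash
python3 -m jog '[[[-0.0004,0,0],0],[[0,0,0],0],[[0,0,0],0]]'|egrep 'tcp|ft'; python3 -m jog '[[[0,0,0],0],[[0,0,0],0]]'|egrep 'ft'
```

```text
tcp_pos: [537.4, 53.3, 186.6]
ft_force: [-7.5, 2.0, 0.2]
ft_force: [-7.3, 1.6, 0.5]
```

```bash
python3 -m jog '[[[-0.0003,0,0],0],[[0,0,0],0],[[0,0,0],0]]'|egrep 'tcp|ft'; python3 -m jog '[[[0,0,0],0],[[0,0,0],0]]'|egrep 'ft'
```

```text
tcp_pos: [537.4, 53.3, 186.5]
ft_force: [-9.1, 1.3, 0.3]
ft_force: [-9.1, 2.0, 1.4]
```

```bash
python3 -m jog '[[[-0.0002,0,0],0],[[0,0,0],0],[[0,0,0],0]]'|egrep 'tcp|ft'; python3 -m jog '[[[0,0,0],0],[[0,0,0],0],[[0,0,0],0],[[0,0,0],0],[[0,0,0],0],[[0,0,0],0]]'|egrep 'ft'; python3 - <<'E'
from h import *
im=read_camera("side")["image"][:,:,::-1]
cv2.imwrite("pics/v3.png",cv2.resize(im[190:265,265:365],(800,600),interpolation=cv2.INTER_CUBIC))
E
```

```text
tcp_pos: [537.4, 53.3, 186.5]
ft_force: [-9.7, 0.9, 1.7]
ft_force: [-9.4, 1.9, 2.1]
```

View pics/v3.png

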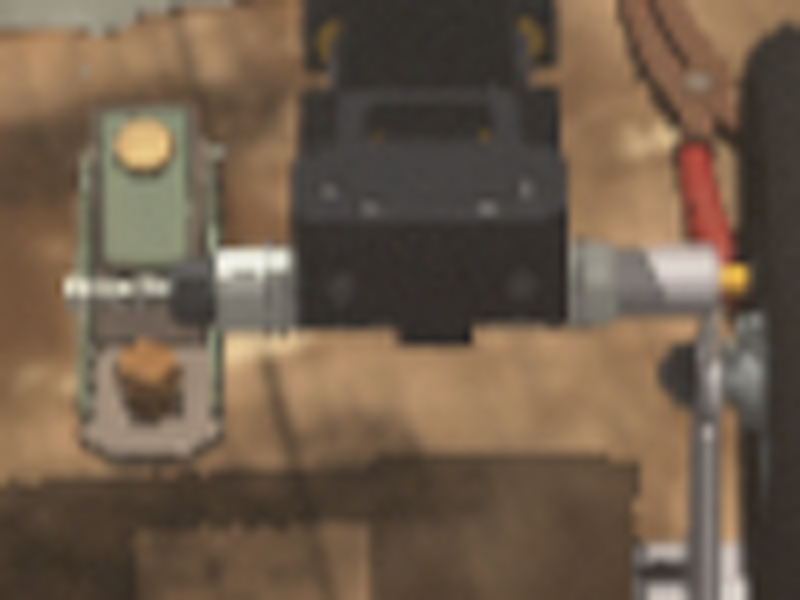

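The rod stands out at (65–172, 288) in the crop, ≈25 mm. I'll press a touch firmer, hold, then draw straight off.

```bash
python3 -m jog '[[[-0.0002,0,0],0],[[0,0,0],0],[[0,0,0],0],[[0,0,0],0],[[0,0,0],0],[[0,0,0],0],[[0,0,0],0],[[0,0,0],0],[[0,0,0],0],[[0,0,0],0]]'|egrep 'tcp|ft'; python3 -m jog '[[[0.001,0,0],0],[[0.002,0,0],0],[[0.003,0,0],0],[[0.003,0,0],0],[[0.004,0,0],0],[[0.005,0,0],0],[[0.007,0,0],0],[[0.01,0,0],0],[[0.015,0,0],0],[[0,0,0],0],[[0,0,0],0],[[0,0,0],0]]'
```

```text
tcp_pos: [537.4, 53.3, 186.4]
ft_force: [-9.9, 2.2, 1.5]
t: 15.1
tcp_pos: [490.2, 62.4, 187.2]
eef_rot: [[-0.982, 0.19, 0.001], [0.19, 0.982, -0.0], [-0.001, 0.0, -1.0]]
ft_force: [0.5, -0.4, -2.2]
finger_gap: 17.3
gripper_force: 50.0
```

```bash
python3 -m jog '[[[0,0,0],-5.4],[[0,0,0],-5.4],[[0,0,0],-5.3],[[0.0012,-0.02106,0.004],0],[[0.0012,-0.02106,0.004],0],[[0.0012,-0.02106,0.004],0],[[0.0012,-0.02106,0.004],0],[[0.0012,-0.02106,0.004],0],[[0.0012,-0.02106,0.004],0],[[0.0012,-0.02106,0.008],0],[[0.0012,-0.02106,0.008],0],[[0.0012,-0.02106,0.01],0],[[0.0012,-0.02106,0.01],0],[[0.0012,-0.02106,0.01],0],[[0.0012,-0.02106,0.01],0],[[0,0,0.01],0],[[0,0,0.01],0],[[0,0,0],0],[[0,0,0],0],[[0,0,0],0]]';python3 - <<'E'
from h import *
im=read_camera("side")["image"][:,:,::-1]
cv2.imwrite("pics/p1.png",cv2.resize(im[300:405,255:395],(800,600),interpolation=cv2.INTER_CUBIC))
E
```

```text
t: 16.77
tcp_pos: [498.5, -189.8, 87.1]
eef_rot: [[-0.996, -0.091, 0.0], [-0.091, 0.996, 0.0], [-0.0, 0.0, -1.0]]
ft_force: [0.6, -0.1, -0.9]
finger_gap: 17.5
gripper_force: 50.0
```

View pics/p1.png

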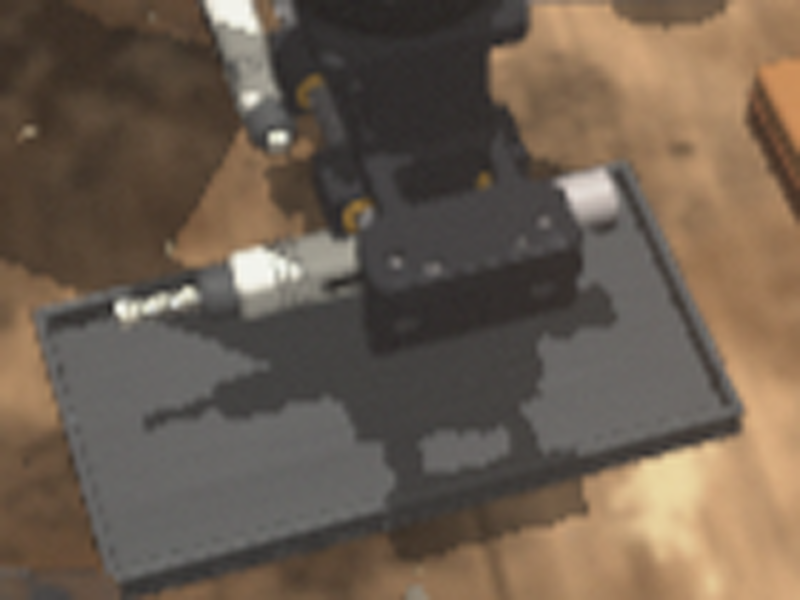

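The gauge hangs over the middle of the tray, with the rod still out at (118–200, 300) and room at both ends. I'll lower it.

```bash
python3 -m jog '[[[0,0,0.01],0],[[0,0,0.012],0],[[0,0,0.012],0],[[0,0,0.01],0],[[0,0,0.008],0],[[0,0,0.005],0],[[0,0,0.003],0],[[0,0,0.001],0],[[0,0,0],0],[[0,0,0],0],[[0,0,0],0]]'
```

```text
t: 17.73
tcp_pos: [498.6, -190.8, 26.3]
eef_rot: [[-0.996, -0.09, 0.001], [-0.09, 0.996, -0.001], [-0.001, -0.001, -1.0]]
ft_force: [-0.3, 0.6, -1.0]
finger_gap: 17.5
gripper_force: 50.0
```

```bash
python3 -m jog '[[[0,0,0.0007],0],[[0,0,0.0007],0],[[0,0,0],0],[[0,0,0],0]]'|egrep 'tcp|ft'; python3 -m jog '[[[0,0,0.0005],0],[[0,0,0],0],[[0,0,0],0]]'|egrep 'tcp|ft'
```

```text
tcp_pos: [498.2, -190.6, 24.5]
ft_force: [0.1, -0.8, -1.7]
tcp_pos: [498.3, -190.6, 24.4]
ft_force: [-2.4, 0.6, 5.8]
```

Touching the floor at 5.8 N. I'll release and rise straight up.

```bash
python3 -m jog '[[[0,0,0],0],[[0,0,0],0],[[0,0,0],0],[[0,0,0],0],[[0,0,0],0],[[0,0,0],0],[[0,0,0],0],[[0,0,0],0]]' 0.04; python3 -m jog '[[[0,0,-0.003],0],[[0,0,-0.006],0],[[0,0,-0.01],0],[[0,0,-0.02],0],[[0,0,-0.03],0],[[0,0,-0.03],0],[[0,0,-0.03],0],[[0.02,0.02,-0.02],0],[[0.03,0.03,0],0],[[0.03,0.03,0],0],[[0.02,0.03,0],0],[[0.02,0.03,0],0],[[0,0.03,0],0],[[0,0.03,0],0],[[0,0,0],0],[[0,0,0],0]]';python3 - <<'E'
from h import *
a=[]
for n,b in(("side",(255,310,140,105)),("top",(340,225,144,108))):
    x,y,w,h=b; a.append(cv2.resize(read_camera(n)["image"][y:y+h,x:x+w,::-1],(400,300),interpolation=cv2.INTER_CUBIC))
cv2.imwrite("pics/e1.png",np.hstack(a))
E
```

```text
t: 18.98
tcp_pos: [498.2, -190.6, 23.9]
eef_rot: [[-0.996, -0.09, -0.0], [-0.09, 0.996, 0.0], [0.0, 0.0, -1.0]]
ft_force: [0.8, 0.2, -0.2]
finger_gap: 40.2
gripper_force: 0.0
t: 20.32
tcp_pos: [362.0, -2.2, 173.8]
eef_rot: [[-0.996, -0.094, 0.002], [-0.094, 0.996, -0.001], [-0.002, -0.001, -1.0]]
ft_force: [-0.4, -0.8, 0.7]
finger_gap: 39.9
gripper_force: 0.0
```

View pics/e1.png

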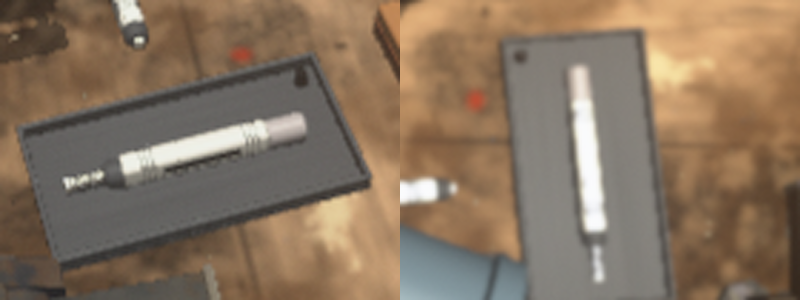

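Both views show the gauge lying flat inside the tray, with the rod out and clear of the walls (side tip ≈(66,183), top tip ≈(598,280)). The press measured ≈10 N for about 1.5 s, so I'm handing in.

```bash
python3 -c "
from workcell import *
print(finish_job())"
```

```text
the job is handed in; nothing more can be done
None
```

The job is handed in, with no verdict returned: I pressed the gauge onto the valve at about 10 N until its rod came out roughly 25 mm and stopped, then laid it flat in the tray with the rod still out; no other tool was touched.

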